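# Get the soluble tablets ready: stirrer into the mug, then open the child-proof bottle

### The arm

A 6-joint arm with a two-finger parallel gripper is mounted at the origin on the work surface; the furniture and walls round the work are solid. World frame = base frame: x ahead of the robot, y to its left, z up, the work surface at z = 0. Lengths are in m, angles in rad, forces in N, time in s.
With the tool pointing down it reaches from about 0.25 to 0.775 m from the base axis. Payload 4 kg.
Tool frame: the origin (TCP) lies at the very end of the fingers, on their centre line; the grasp point (between the pads) lies arm.tcp_to_grasp behind it (arm.tcp_to_grasp is the distance from the TCP to the grasp point, in m); z points along the fingers, y is the line along which they close (so a half turn about z gives the same grasp; the last joint's range is limited). The gripper opens to 85 mm and grips with 20 to 120 N. Pads are 22 mm wide; open, the fingers measure 114 mm over their backs; the gripper's body (76 mm by 85 mm) begins 54 mm behind the grasp point. The pads swing forward as they close: fully open they stand 13 mm farther back than shut.
Start: joints at [1.119, 0.087, 1.371, -0, 1.684, -0.103], TCP at [0.188, 0.517, 0.231] pointing down, gripper open.
Joint ranges: [-3.1, 3.1], [-0.76, 2.03], [0.27, 2.55], [-1.08, 4.22], [0.17, 2.65], [-2.57, 2.57]. Speed limits (rad/s): [2.79, 2.79, 3.14, 3.14, 3.14, 3.14].

### API

Orientations are given as a unit quaternion [w, x, y, z].
In Python, from workcell import arm, viewer gives the robot as it stands (arm), with the cameras (viewer).
- The arm moves only by the tool drive_effector, called in YAML: its name, and indented under it one key for each argument. Schema: {"type":"object","properties":{"plan":{"type":"array","items":{"type":"array","items":{"type":"number"},"minItems":7,"maxItems":7},"minItems":1,"maxItems":20},"only":{"type":"string"},"quiet":{"type":"boolean"},"lines":{"type":"string"}},"required":["plan"],"additionalProperties":false}. plan is a list of rows, 1 to 20 of them, each of 7 numbers: dx, dy, dz in fractions of the full range, 1 being 0.75 m, then a rotation vector rx, ry, rz in normalised numbers (1 is 2 rad), then the finger opening in m; each row is the pose to reach, as a shift and turn from the pose commanded when the call began, along the tool's axes at that moment; what a row does not reach only later rows make up. A row lasts 1/12 s, in which the tool goes at most 0.0417 m and 0.125 rad, less where a joint would pass 70% of its speed; a pose out of reach is approached as far as the arm can. The fingers move at their own pace and stop on an object; the grip force is fixed at half the most. Time passes only in rows, so rows that do not move let the fingers close. The tool returns the time, the measured TCP pose, the force, the opening and the grip force at its end. only (a regular expression) keeps the lines of the reply that match it, lines (a string "A,B") keeps lines A to B, and quiet returns only ok. Input that does not fit is refused with a message, and nothing moves.
- arm.sense(): the state, without advancing time (a new reading comes with each control period).
- viewer.read_camera(name): name is "scene" or "top" or "wrist"; returns the picture (420x560x3 uint8, red, green, blue); there is no depth.
- viewer.get_calibration(name): a dict with "K" (3x3 intrinsics, pixels), "rvec" (rotation vector, rad) and "tvec" (3), from world to camera coordinates, as OpenCV has them. Camera axes: x right, y down, z forward; pixel columns grow to the right and rows downward; lengths in m; the calibration is good to about 2 mm. A picture is of the moment at which its call begins: read the wrist's pose just before it. get_calibration takes no time and is no camera call; for the wrist camera it gives the pose at the moment of the call.
- arm.finish_job(): hands the job in; it is judged then, once.
The state is a dict: "time": time; "qpos": joint angles; "joint_vel": joint speeds; "effort": joint torques, N m; "tcp_pos": TCP position; "tool_rot": TCP orientation; "contact_force": force on the tool from outside, world axes, zero at the start; "wrist_torque": the same for the moment, N m; "grip_width": finger opening in m; "finger_force": force on a finger pad.
Only numpy, scipy, OpenCV 4.12 (cv2) and the standard library are available. Lean on these libraries where they do the work, as an engineer would, in place of code of your own. Each camera call takes 0.05 s, during which the arm holds its last target. There are 200 camera calls.

### The job

Get ready to dissolve a tablet: pull the long stirrer up out of the grey-green utensil block, stand it blade down in the mug and let go of it, then open the child-proof amber bottle (press its white cap down, keep it pressed while you twist it anticlockwise until it is free, and lift it off). Finish while still holding the cap in the gripper, level and still, a few centimetres (about 4 to 12) straight above the mouth of the bottle. Bottle and mug stay standing on the table where they are, and the jar, carton, timer and pill box round the work are left alone.

Things in the scene. Friction and masses are not known exactly. Their poses are not given: they have to be found in the camera images.
- block: fixed grey-green stoneware utensil block, 60 x 130 x 75 mm (x, y, z; foot 67 x 137 mm), origin at the centre of its underside on the table. Three round 15 mm holes in its top, 65 mm deep, at y = -40, 0, +40 mm of its own frame: the stirrer stands in the one at +40, a short wooden scoop (fixed, top 129 mm above the table) in the one at -40, the middle one is empty
- stirrer: loose drink stirrer, 175 mm long, 45 g: flat round-tipped steel blade 12 x 5 x 50 mm below, round dark wooden handle of 11 mm diameter above (55 to 175 mm from the origin). Origin at the blade's lower end, z along it to the handle's top. At the start its lower end is 10 mm above the table, its handle shows from 75 to 185 mm, leaning up to 5 degrees
- mug: loose white mug with a red-brown inside, 93 mm tall, 0.26 kg, handle on its -y side; origin on the underside, at the centre of the outline that includes the handle (the round part is centred at y = +15 mm)
- mug_floor (a point): centre of the mug's inner floor, 7 mm above the table; the mug is about 70 mm wide inside, its rim 86 mm above this point. A stirrer let go here, its lower end just above the floor, tips over by itself and leans on the rim
- bottle: loose amber medicine bottle with a white and green label, 66 mm diameter, 0.32 kg; origin at the centre of the underside, z up. Pressing the cap down holds the bottle still against the table while the cap is turned
- bottle_mouth (a point): centre of the bottle's open mouth, 105 mm above its underside, under the cap. The bottle's collar, 50 mm diameter, is 90 mm above the underside; below 86 mm the bottle widens from 56 to 66 mm
- cap: white ribbed push-and-turn safety cap on the bottle, 48 mm diameter, 22 mm tall, 40 g; origin on its axis at the skirt's lower edge, 96 mm above the bottle's underside when closed, z up. At the start it is closed, its x axis along the bottle's. The skirt may be gripped from any side
- cap_top (a point): centre of the cap's top with green arrows, 118 mm above the table when closed. Lugs stop the cap from lifting or turning (4 degrees of play) until pressed down over 4 mm (stop at 5.5 mm; spring 3 N at first, 12 N at the bottom). Kept down, turn it anticlockwise seen from above by 40 to 80 degrees (best 60) from closed: it is free and lifts straight off
- tablet_jar: bystander: loose blue jar with a white cap, 56 mm diameter, 96 mm tall; origin under its centre
- sachet_box: bystander: loose blue carton, 63 x 150 x 124 mm; origin under its centre
- kitchen_timer: bystander: loose round blue-green kitchen timer, 66 mm diameter, 48 mm tall; origin under its centre
- pill_box: bystander: loose long blue pill organiser, 41 x 166 x 24 mm; origin under its centre

How it is judged:
On the way, in this order (a step that is already met when the one before it is completed fails the run):
1. the stirrer has been pulled out of the block and is held in the fingers, its lower end above the block (height (world z) of stirrer above 0.085 m and contact force between stirrer and the fingers above 0.5 N), for 0.1 s.
2. the stirrer stands in the mug, let go (horizontal distance between stirrer and mug_floor below 0.04 m and z of stirrer in the frame of mug_floor between -0.01 and 0.03 m and contact force between stirrer and the fingers below 0.05 N), for 0.3 s.
3. the cap is pressed down on the bottle (by 3 mm or more) (z of cap in the frame of bottle below 0.093 m and contact force between cap and the fingers above 1 N), for 0.05 s.
4. the cap, still on the bottle, has been twisted by more than 30 degrees (angle between the x axis of cap and the x axis of bottle, either way round above 0.52 rad and z of cap in the frame of bottle below 0.103 m), for 0.05 s.
At the end, for the whole second after the job is handed in: fingers hold the cap still, level to 20 degrees, 30 to 150 mm above its closed place, within 35 mm of the bottle's axis and clear of it; bottle and mug upright on the table within 60 mm of their start; the released stirrer's lower end in the mug, within 30 mm of its floor and 40 mm of its centre (all of step 2 and z of cap in the frame of bottle between 0.126 and 0.246 m and horizontal distance between cap and bottle below 0.035 m and angle between cap's own z axis and vertical below 0.35 rad and linear speed of cap below 0.03 m/s and contact force between cap and the fingers above 1 N and contact force between cap and bottle below 0.05 N and angle between each of bottle, mug's own z axis and vertical below 0.1 rad and height (world z) of each of bottle, mug below 0.01 m and distance of each of bottle, mug from where it was at the start of the episode below 0.06 m); the arm keeps its last pose, push and grip.
It fails at once if the bottle is lifted off the table or tipped over (height (world z) of bottle above 0.02 m or angle between bottle's own z axis and vertical above 0.4 rad).
It fails at once if the mug is tipped over (angle between mug's own z axis and vertical above 0.6 rad).
It fails at once if a bystander is pushed away by more than 30 mm (distance of any of tablet_jar, sachet_box, kitchen_timer, pill_box from where it was at the start of the episode above 0.03 m).
It also fails if it takes over 58 s, if anything falls off the work surface, if the arm or the gripper's body presses on something with over 40 N, if the wrist force passes 120 N, or if a joint passes its speed limit or range.

## Working session

There is one attempt and no reset: what is moved stays moved. The work goes in short steps, Python scripts to look and compute and a tool call to move; the robot and the scene stay as the last step left them, time stands still between calls to the robot, and variables do not carry over. Pictures are saved under pics/ and viewed, at most 13 in all, crops included, and the job is handed in when it is done.

```bash
ls; mkdir -p pics; cat > h.py <<'E'
from workcell import arm, viewer
import cv2, numpy as np
from scipy.spatial.transform import Rotation as R
def cal(n):
    c=viewer.get_calibration(n); K=np.array(c["K"]);Rm=cv2.Rodrigues(np.array(c["rvec"],float))[0];t=np.array(c["tvec"],float).ravel();return K,Rm,t
def ray(c,uv):
    K,Rm,t=c; d=Rm.T@np.linalg.inv(K)@[uv[0],uv[1],1.]; return -Rm.T@t,d/np.linalg.norm(d)
def atz(c,uv,z):
    o,d=ray(c,uv); return o+d*(z-o[2])/d[2]
def tri(obs):
    A=np.zeros((3,3));b=np.zeros(3)
    for c,uv in obs:
        o,d=ray(c,uv);P=np.eye(3)-np.outer(d,d);A+=P;b+=P@o
    x=np.linalg.solve(A,b)
    return x,[np.linalg.norm(np.cross(x-ray(c,uv)[0],ray(c,uv)[1])) for c,uv in obs]
def proj(c,X):
    K,Rm,t=c;p=K@(Rm@np.array(X)+t);return p[:2]/p[2]
def tool(dw):
    s=arm.sense();q=s["tool_rot"];r=R.from_quat([q[1],q[2],q[3],q[0]]);return r.inv().apply(dw)
def snap(n,f,crop=None,k=1):
    im=viewer.read_camera(n)[:,:,::-1]; np.save(f'pics/{f}.npy',im)
    if crop: im=im[crop[1]:crop[3],crop[0]:crop[2]]
    cv2.imwrite(f'pics/{f}.png',cv2.resize(im,None,fx=k,fy=k,interpolation=cv2.INTER_CUBIC))
E
python3 - <<'E'
from h import *
s=arm.sense();print(s["time"],s["tcp_pos"],s["tool_rot"],s["grip_width"],arm.tcp_to_grasp)
q=s["tool_rot"];print(R.from_quat([q[1],q[2],q[3],q[0]]).as_matrix().round(3))
snap("scene","s1");snap("top","t1")
for n in("scene","top"):
    c=cal(n);print(n,-c[1].T@c[2],c[0][0,0])
E
```

```text
pics
workcell.py
0.0 [0.18774628 0.51641111 0.23011504] [-3.23180452e-04  1.73525319e-01  9.84828744e-01 -1.09749035e-03] 0.08543338986335736 0.0187
[[-0.94   0.342 -0.001]
 [ 0.342  0.94  -0.002]
 [ 0.    -0.002 -1.   ]]
scene [ 0.14487971 -0.80066268  0.86220598] 471.8046800364831
top [ 0.29254049 -0.16326901  1.59235884] 524.2887380177635
```

View pics/s1.png

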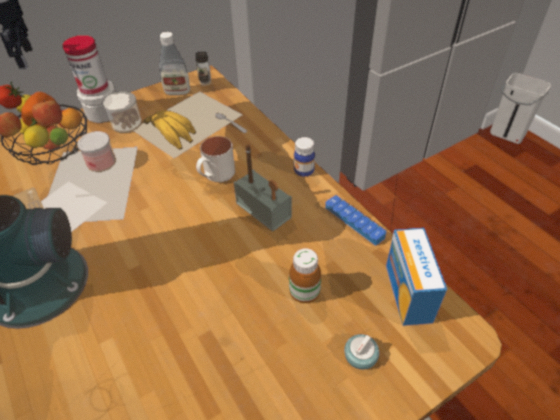

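View pics/t1.png

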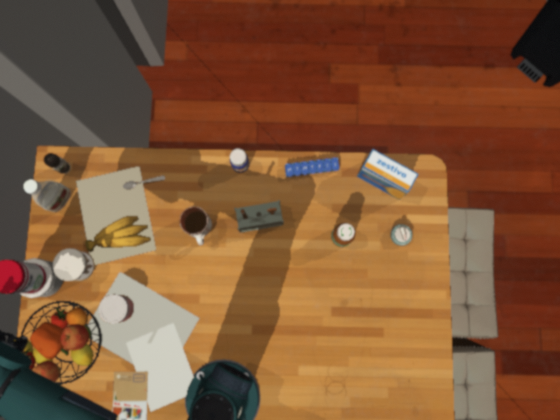

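The scene view shows the mug (217,160), block (263,200) with the stirrer's top near (249,148), and bottle cap (306,258). In the top view they are at (195,222), (260,216) and (345,233). I'll enlarge both for pixel reading.

```bash
python3 - <<'E'
import numpy as np,cv2
a=np.load('pics/t1.npy')[195:255,175:365];cv2.imwrite('pics/t2.png',cv2.resize(a,None,fx=4.2,fy=4.2,interpolation=cv2.INTER_CUBIC))
a=np.load('pics/s1.npy')[130:310,190:340];cv2.imwrite('pics/s2.png',cv2.resize(a,None,fx=3.3,fy=3.3,interpolation=cv2.INTER_CUBIC))
E
```

```text
(no output)
```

View pics/t2.png

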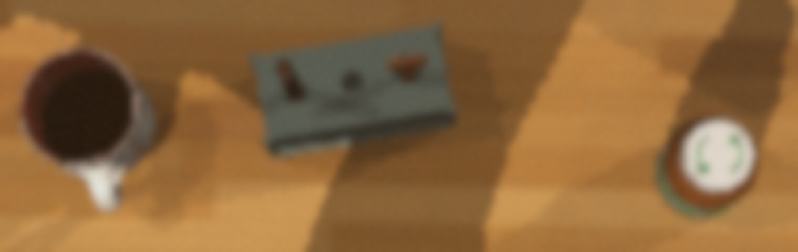

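View pics/s2.png

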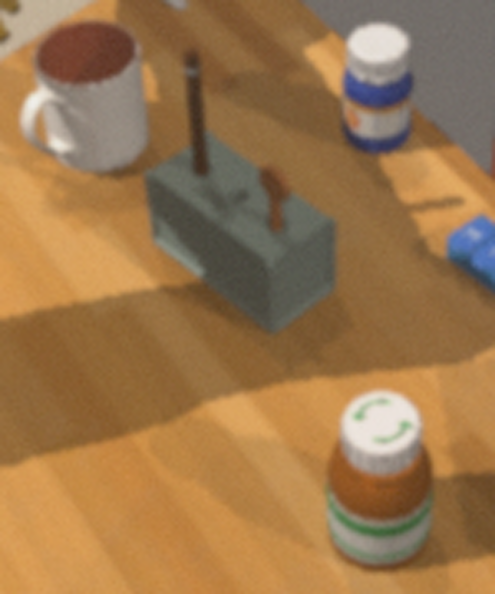

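Readings (crop px). Top: cap centre (718,155), mug rim centre (78,106), stirrer top (284,65) and where it leaves the block (297,97). Scene: cap centre (381,423), rim centre (87,53), stirrer top (191,56), base (202,172).

```bash
python3 - <<'E'
from h import *
ct,cs=cal("top"),cal("scene")
T=lambda x,y:(175+(x+.5)/4.2-.5,195+(y+.5)/4.2-.5)
S=lambda x,y:(190+(x+.5)/3.3-.5,130+(y+.5)/3.3-.5)
for n,a,b in [("cap",(718,155),(381,423)),("rim",(78,106),(87,53)),("sttop",(284,65),(191,56)),("stbase",(297,97),(202,172)),("blk +y far",(255,56),(213,133)),("blk near +y",(272,138),(147,177)),("blk near -y",(455,110),(270,262)),("blk far -y",(440,25),(335,222))]:
    x,e=tri([(ct,T(*a)),(cs,S(*b))]);print(n,x.round(4),np.round(e,4))
for n,a,z in [("cap",(718,155),.118),("rim",(78,106),.093),("stbase",(297,97),.075),("handle",(107,195),.05)]: print(n,atz(ct,T(*a),z).round(4))
for n,a,z in [("cap",(381,423),.118),("rim",(87,53),.093),("stbase",(202,172),.075),("sttop",(191,56),.185)]: print(n,atz(cs,S(*a),z).round(4))
c=cal("wrist");print(-c[1].T@c[2],c[1],c[0])
E
```

```text
cap [ 0.4799 -0.3434  0.1138] [0.0009 0.0009]
rim [0.5067 0.0952 0.0883] [0.0008 0.0008]
sttop [ 0.5232 -0.0527  0.1785] [0. 0.]
stbase [ 0.5203 -0.0548  0.0708] [0.0021 0.0021]
blk +y far [ 0.5481 -0.0245  0.0727] [0.0018 0.0018]
blk near +y [ 0.4877 -0.0372  0.0704] [0.0015 0.0015]
blk near -y [ 0.5118 -0.165   0.0772] [0.001 0.001]
blk far -y [ 0.573  -0.1533  0.0718] [0.0015 0.0015]
cap [ 0.4785 -0.3425  0.118 ]
rim [0.5053 0.0946 0.093 ]
stbase [ 0.5177 -0.0544  0.075 ]
handle [0.4487 0.0784 0.05  ]
cap [ 0.4788 -0.3463  0.118 ]
rim [0.5053 0.0895 0.093 ]
stbase [ 0.5204 -0.0593  0.075 ]
sttop [ 0.5196 -0.0598  0.185 ]
[0.1269362  0.53868309 0.37168788] [[ 0.34182564  0.9397581  -0.00315313]
 [ 0.9080733  -0.32943299  0.25860546]
 [ 0.24198783 -0.09126125 -0.96597789]] [[327.6026767    0.         278.76631813]
 [  0.         327.6026767  206.56880602]
 [  0.           0.           1.        ]]
```

The rows are not in the units I measure in: shifts go in shares of 0.75 m and turns go in shares of 2 rad. I convert before sending: -0.509 m / 0.75 = -0.6787, -0.424 m / 0.75 = -0.5653, 1.033 rad / 2 = 0.5165.

drive_effector:
  plan:
    - [-0.6787, -0.5653, 0, 0, 0, 0.5165, 0.085]
    - [-0.6787, -0.5653, 0, 0, 0, 0.5165, 0.085]
    - [-0.6787, -0.5653, 0, 0, 0, 0.5165, 0.085]
    - [-0.6787, -0.5653, 0, 0, 0, 0.5165, 0.085]
    - [-0.6787, -0.5653, 0, 0, 0, 0.5165, 0.085]
    - [-0.6787, -0.5653, 0, 0, 0, 0.5165, 0.085]
    - [-0.6787, -0.5653, 0, 0, 0, 0.5165, 0.085]
    - [-0.6787, -0.5653, 0, 0, 0, 0.5165, 0.085]
    - [-0.6787, -0.5653, 0, 0, 0, 0.5165, 0.085]
    - [-0.6787, -0.5653, 0, 0, 0, 0.5165, 0.085]
    - [-0.6787, -0.5653, 0, 0, 0, 0.5165, 0.085]
    - [-0.6787, -0.5653, 0, 0, 0, 0.5165, 0.085]
    - [-0.6787, -0.5653, 0, 0, 0, 0.5165, 0.085]
    - [-0.6787, -0.5653, 0, 0, 0, 0.5165, 0.085]
    - [-0.6787, -0.5653, 0, 0, 0, 0.5165, 0.085]
    - [-0.6787, -0.5653, 0, 0, 0, 0.5165, 0.085]
    - [-0.6787, -0.5653, 0, 0, 0, 0.5165, 0.085]
    - [-0.6787, -0.5653, 0, 0, 0, 0.5165, 0.085]
    - [-0.6787, -0.5653, 0, 0, 0, 0.5165, 0.085]
    - [-0.6787, -0.5653, 0, 0, 0, 0.5165, 0.085]

```text
time: 1.77
tcp_pos: [0.5209, -0.0544, 0.2312]
tool_rot: [-0.0, 0.637, 0.771, 0.0]
contact_force: [0.6, 0.2, -0.2]
grip_width: 0.0852
finger_force: 0.0
```

```bash
python3 - <<'E'
from h import *
c=cal("wrist");snap("wrist","w1");print(-c[1].T@c[2])
q=arm.sense()["tool_rot"];print(R.from_quat([q[1],q[2],q[3],q[0]]).as_matrix().round(3),arm.sense()["qpos"])
np.savez('pics/w1c.npz',*c)
for X in [(.521,-.056,.185),(.521,-.056,.075),(.506,.094,.093),(.479,-.344,.118)]:print(X,proj(c,X))
E
```

```text
[0.50899292 0.00922511 0.37269171]
[[-0.19   0.982  0.   ]
 [ 0.982  0.19   0.   ]
 [ 0.     0.    -1.   ]] [-2.12302979e-01  2.85938979e-02  1.43211103e+00  3.62378320e-04
  1.68092835e+00 -4.03064114e-01]
(0.521, -0.056, 0.185) [278.0831451  232.07408742]
(0.521, -0.056, 0.075) [278.40405459 192.55489188]
(0.506, 0.094, 0.093) [296.29049277   4.31495421]
(0.479, -0.344, 0.118) [184.64893612 464.76180546]
```

View pics/w1.png

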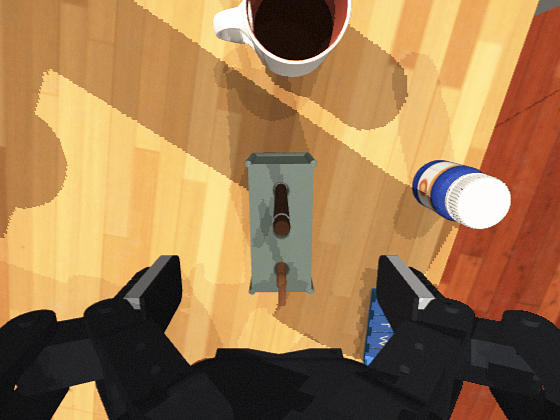

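The wrist view has the handle's top at (282,226) and its foot at (281,188). That puts it 2–3 mm further in +x and +y than my first estimate, at about (0.5235,-0.0525). I'll correct for that, descend and grip.

Scaled: 0.1 m / 0.75 = 0.1333, 0.003 m / 0.75 = 0.004.

drive_effector:
  plan:
    - [0.004, 0.004, 0.04, 0, 0, 0, 0.085]
    - [0.004, 0.004, 0.0867, 0, 0, 0, 0.085]
    - [0.004, 0.004, 0.1333, 0, 0, 0, 0.085]
    - [0.004, 0.004, 0.1333, 0, 0, 0, 0.085]
    - [0.004, 0.004, 0.1333, 0, 0, 0, 0]
    - [0.004, 0.004, 0.1333, 0, 0, 0, 0]
    - [0.004, 0.004, 0.1333, 0, 0, 0, 0]
    - [0.004, 0.004, 0.1333, 0, 0, 0, 0]
    - [0.004, 0.004, 0.1333, 0, 0, 0, 0]
    - [0.004, 0.004, 0.1333, 0, 0, 0, 0]
    - [0.004, 0.004, 0.1333, 0, 0, 0, 0]
    - [0.004, 0.004, 0.1333, 0, 0, 0, 0]

```text
time: 2.82
tcp_pos: [0.5241, -0.0523, 0.1327]
tool_rot: [0.001, 0.637, 0.771, 0.0]
contact_force: [-2.1, 0.0, 5.5]
grip_width: 0.0094
finger_force: 58.4
```

Scaled: -0.12 m / 0.75 = -0.16, -0.095 m / 0.75 = -0.1267.

drive_effector:
  plan:
    - [0, 0, -0.0267, 0, 0, 0, 0]
    - [0, 0, -0.06, 0, 0, 0, 0]
    - [0, 0, -0.0933, 0, 0, 0, 0]
    - [0, 0, -0.1267, 0, 0, 0, 0]
    - [0, 0, -0.16, 0, 0, 0, 0]
    - [0, 0, -0.16, 0, 0, 0, 0]
    - [0, 0, -0.16, 0, 0, 0, 0]
    - [0, 0, -0.16, 0, 0, 0, 0]

```text
time: 3.48
tcp_pos: [0.5234, -0.0519, 0.2499]
tool_rot: [-0.001, 0.637, 0.771, -0.0]
contact_force: [0.4, -0.3, -1.1]
grip_width: 0.009
finger_force: 58.6
```

```bash
python3 - <<'E'
from h import *
c=cal("wrist");np.savez('pics/w2c.npz',*c);snap("wrist","w2")
for X in [(.506,.094,.093),(.506,.09,.093)]:print(X,proj(c,X))
s=arm.sense();print(s["grip_width"],s["finger_force"])
E
```

```text
(0.506, 0.094, 0.093) [291.43170115  14.8046217 ]
(0.506, 0.09, 0.093) [290.4658315   20.16996074]
0.009502717022811094 58.590495586395264
```

View pics/w2.png

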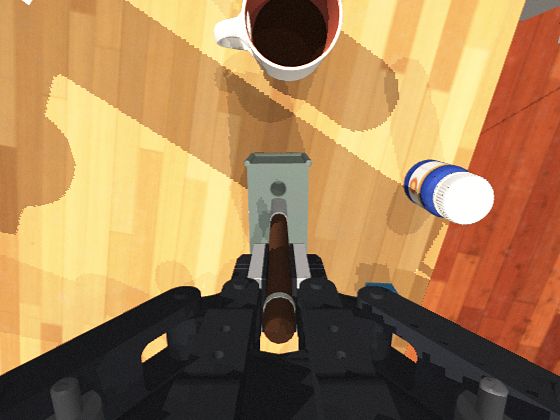

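Stirrer held upright: handle top at (281,322), blade end near (280,213). The mug rim spans columns 244–342, so its centre is near (293,18), which agrees with my estimate.

Scaled: 0.145 m / 0.75 = 0.1933, 0.108 m / 0.75 = 0.144.

```bash
python3 - <<'E'
from h import *
c=np.load('pics/w2c.npz');c=(c['arr_0'],c['arr_1'],c['arr_2'])
print(atz(c,(280,213),.127),atz(c,(281,322),.302),atz(c,(293,18),.093))
E
```

```text
[ 0.52667059 -0.06324856  0.127     ] [ 0.52382469 -0.04833972  0.302     ] [0.50772031 0.09194935 0.093     ]
```

drive_effector:
  plan:
    - [0.048, 0.004, 0, 0, 0, 0, 0]
    - [0.096, 0.008, 0, 0, 0, 0, 0]
    - [0.144, 0.012, 0, 0, 0, 0, 0]
    - [0.1933, 0.0147, 0, 0, 0, 0, 0]
    - [0.1933, 0.0147, 0, 0, 0, 0, 0]
    - [0.1933, 0.0147, 0, 0, 0, 0, 0]
    - [0.1933, 0.0147, 0.0267, 0, 0, 0, 0]
    - [0.1933, 0.0147, 0.0533, 0, 0, 0, 0]

```text
time: 4.2
tcp_pos: [0.508, 0.0916, 0.211]
tool_rot: [0.001, 0.637, 0.77, 0.0]
contact_force: [0.7, -0.4, -0.5]
grip_width: 0.0095
finger_force: 58.6
```

Scaled: 0.074 m / 0.75 = 0.0987, 0.008 m / 0.75 = 0.0107.

drive_effector:
  plan:
    - [0.0107, -0.0027, 0.0133, 0, 0, 0, 0]
    - [0.0107, -0.0027, 0.04, 0, 0, 0, 0]
    - [0.0107, -0.0027, 0.0667, 0, 0, 0, 0]
    - [0.0107, -0.0027, 0.0867, 0, 0, 0, 0]
    - [0.0107, -0.0027, 0.0987, 0, 0, 0, 0]
    - [0.0107, -0.0027, 0.0987, 0, 0, 0, 0]
    - [0.0107, -0.0027, 0.0987, 0, 0, 0, 0]
    - [0.0107, -0.0027, 0.0987, 0, 0, 0, 0]

```text
time: 4.87
tcp_pos: [0.5046, 0.0998, 0.1385]
tool_rot: [0.001, 0.637, 0.771, 0.001]
contact_force: [-0.3, 0.2, -0.1]
grip_width: 0.0093
finger_force: 58.6
```

```bash
python3 - <<'E'
from h import *
snap("scene","s3",(180,80,300,200),4)
E
```

```text
(no output)
```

View pics/s3.png

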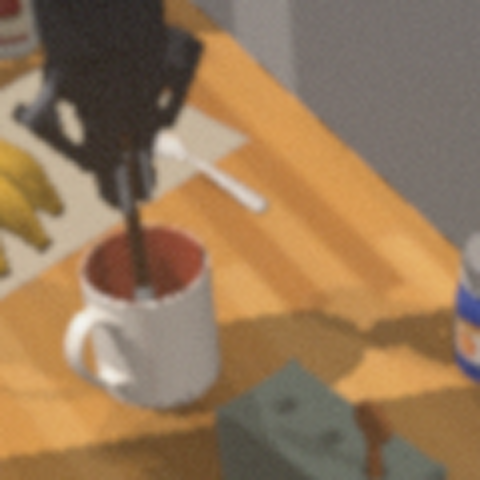

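The picture shows the stirrer inside the mug (crop 140,290), with the gripper above the rim and no contact force. Release now and lift straight up.

Scaled: -0.14 m / 0.75 = -0.1867, -0.11 m / 0.75 = -0.1467.

drive_effector:
  plan:
    - [0, 0, 0, 0, 0, 0, 0.085]
    - [0, 0, 0, 0, 0, 0, 0.085]
    - [0, 0, 0, 0, 0, 0, 0.085]
    - [0, 0, 0, 0, 0, 0, 0.085]
    - [0, 0, 0, 0, 0, 0, 0.085]
    - [0, 0, 0, 0, 0, 0, 0.085]
    - [0, 0, 0, 0, 0, 0, 0.085]
    - [0, 0, 0, 0, 0, 0, 0.085]
    - [0, 0, -0.0267, 0, 0, 0, 0.085]
    - [0, 0, -0.0667, 0, 0, 0, 0.085]
    - [0, 0, -0.1067, 0, 0, 0, 0.085]
    - [0, 0, -0.1467, 0, 0, 0, 0.085]
    - [0, 0, -0.1867, 0, 0, 0, 0.085]
    - [0, 0, -0.1867, 0, 0, 0, 0.085]
    - [0, 0, -0.1867, 0, 0, 0, 0.085]
    - [0, 0, -0.1867, 0, 0, 0, 0.085]

```text
time: 6.25
tcp_pos: [0.5037, 0.0999, 0.2767]
tool_rot: [-0.0, 0.637, 0.771, -0.0]
contact_force: [-0.8, 0.0, 0.6]
grip_width: 0.0848
finger_force: 0.0
```

```bash
python3 - <<'E'
from h import *
c=cal("wrist");snap("wrist","w3",None,.7);snap("scene","s4",(180,80,300,200),3.3)
a=cv2.imread('pics/w3.png');b=cv2.imread('pics/s4.png');b=cv2.resize(b,(400,400))[:294];
cv2.imwrite('pics/m4.png',np.hstack([a,b]));print(a.shape,arm.sense()["qpos"],arm.sense()["tcp_pos"])
E
```

```text
(294, 392, 3) [ 8.53233022e-02  2.63502348e-03  1.37229358e+00  5.89995249e-05
  1.77024170e+00 -1.03627787e-01] [0.50318268 0.0998632  0.27529593]
```

View pics/m4.png

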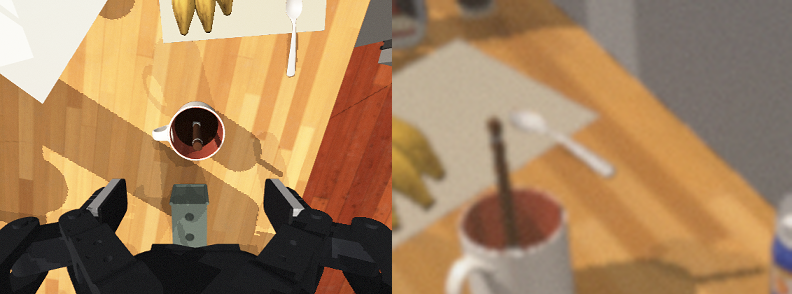

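The stirrer stands leaning in the mug (wrist crop 196,130), released. Next: over to the bottle.

Scaled: -0.43 m / 0.75 = -0.5733, 0.07 m / 0.75 = 0.0933.

drive_effector:
  plan:
    - [-0.5733, -0.1453, 0, 0, 0, 0, 0.085]
    - [-0.5733, -0.1453, 0, 0, 0, 0, 0.085]
    - [-0.5733, -0.1453, 0, 0, 0, 0, 0.085]
    - [-0.5733, -0.1453, 0, 0, 0, 0, 0.085]
    - [-0.5733, -0.1453, 0, 0, 0, 0, 0.085]
    - [-0.5733, -0.1453, 0, 0, 0, 0, 0.085]
    - [-0.5733, -0.1453, 0, 0, 0, 0, 0.085]
    - [-0.5733, -0.1453, 0.0533, 0, 0, 0, 0.085]
    - [-0.5733, -0.1453, 0.0533, 0, 0, 0, 0.085]
    - [-0.5733, -0.1453, 0.0533, 0, 0, 0, 0.085]
    - [-0.5733, -0.1453, 0.0933, 0, 0, 0, 0.085]
    - [-0.5733, -0.1453, 0.0933, 0, 0, 0, 0.085]
    - [-0.5733, -0.1453, 0.0933, 0, 0, 0, 0.085]
    - [-0.5733, -0.1453, 0.0933, 0, 0, 0, 0.085]
    - [-0.5733, -0.1453, 0.0933, 0, 0, 0, 0.085]
    - [-0.5733, -0.1453, 0.0933, 0, 0, 0, 0.085]

```text
time: 7.68
tcp_pos: [0.4787, -0.3418, 0.2094]
tool_rot: [0.002, 0.636, 0.771, 0.0]
contact_force: [-0.7, -0.1, 1.0]
grip_width: 0.0853
finger_force: 0.0
```

```bash
python3 - <<'E'
from h import *
c=cal("wrist");snap("wrist","w5");print(arm.sense()["qpos"][5])
np.savez('pics/w5c.npz',*c)
for X in [(.479,-.3435,.118)]:print(X,proj(c,X))
im=cv2.imread('pics/w5.png');cv2.imwrite('pics/w5z.png',cv2.resize(im[120:340,150:410],None,fx=2.5,fy=2.5,interpolation=cv2.INTER_CUBIC))
E
```

```text
-0.9078696422221046
(0.479, -0.3435, 0.118) [278.17002593 211.53714891]
```

View pics/w5z.png

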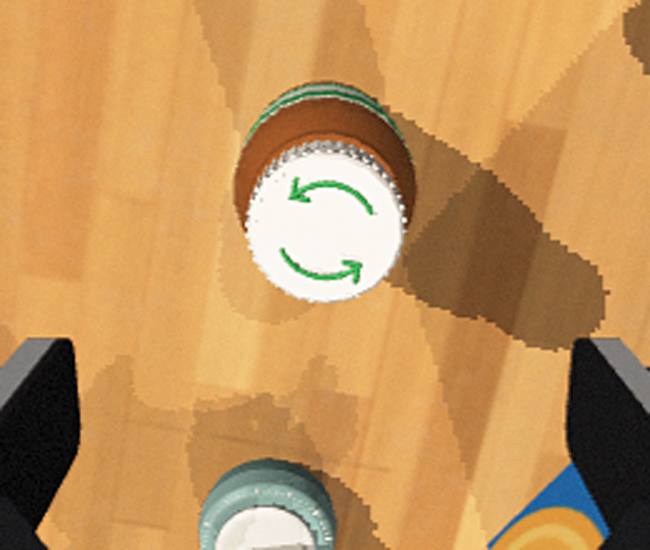

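The cap's top centre is at crop (325,228), i.e. (280,211) full frame, 1.4 mm off prediction. Now descend onto the skirt and grip.

Scaled: 0.11 m / 0.75 = 0.1467, 0.09 m / 0.75 = 0.12.

drive_effector:
  plan:
    - [0, 0.0019, 0.04, 0, 0, 0, 0.085]
    - [0, 0.0019, 0.08, 0, 0, 0, 0.085]
    - [0, 0.0019, 0.12, 0, 0, 0, 0.085]
    - [0, 0.0019, 0.1467, 0, 0, 0, 0.085]
    - [0, 0.0019, 0.1467, 0, 0, 0, 0.085]
    - [0, 0.0019, 0.1467, 0, 0, 0, 0.085]
    - [0, 0.0019, 0.1467, 0, 0, 0, 0.03]
    - [0, 0.0019, 0.1467, 0, 0, 0, 0.03]
    - [0, 0.0019, 0.1467, 0, 0, 0, 0.03]
    - [0, 0.0019, 0.1467, 0, 0, 0, 0.03]
    - [0, 0.0019, 0.1467, 0, 0, 0, 0.03]
    - [0, 0.0019, 0.1467, 0, 0, 0, 0.03]
    - [0, 0.0019, 0.1467, 0, 0, 0, 0.03]

```text
time: 8.82
tcp_pos: [0.4801, -0.3434, 0.0989]
tool_rot: [0.002, 0.637, 0.771, 0.0]
contact_force: [2.4, -0.9, 5.8]
grip_width: 0.046
finger_force: 60.9
```

Scaled: 0.007 m / 0.75 = 0.0093, 0.005 m / 0.75 = 0.0067.

drive_effector:
  plan:
    - [0, 0, 0.004, 0, 0, 0, 0.03]
    - [0, 0, 0.0067, 0, 0, 0, 0.03]
    - [0, 0, 0.0093, 0, 0, 0, 0.03]
    - [0, 0, 0.0093, 0, 0, 0, 0.03]
    - [0, 0, 0.0093, 0, 0, 0, 0.03]
    - [0, 0, 0.0093, 0, 0, 0, 0.03]

```text
time: 9.32
tcp_pos: [0.4802, -0.3436, 0.0948]
tool_rot: [0.003, 0.637, 0.771, 0.0]
contact_force: [-1.9, 2.7, 15.9]
grip_width: 0.0464
finger_force: 62.1
```

Scaled: 0.004 m / 0.75 = 0.0053, 0.002 m / 0.75 = 0.0027.

drive_effector:
  plan:
    - [0, 0, 0.0027, 0, 0, 0, 0.03]
    - [0, 0, 0.0053, 0, 0, 0, 0.03]
    - [0, 0, 0.0053, 0, 0, 0, 0.03]
    - [0, 0, 0.0053, 0, 0, 0, 0.03]

```text
time: 9.65
tcp_pos: [0.4806, -0.3442, 0.0948]
tool_rot: [0.004, 0.637, 0.771, -0.0]
contact_force: [-5.1, 5.7, 28.8]
grip_width: 0.0458
finger_force: 63.5
```

At the stop (29 N, no more travel). Twist anticlockwise while pressing.

Scaled: -1.08 rad / 2 = -0.54.

drive_effector:
  plan:
    - [0, 0, 0, 0, 0, -0.05, 0.03]
    - [0, 0, 0, 0, 0, -0.1, 0.03]
    - [0, 0, 0, 0, 0, -0.15, 0.03]
    - [0, 0, 0, 0, 0, -0.2, 0.03]
    - [0, 0, 0, 0, 0, -0.25, 0.03]
    - [0, 0, 0, 0, 0, -0.3, 0.03]
    - [0, 0, 0, 0, 0, -0.35, 0.03]
    - [0, 0, 0, 0, 0, -0.4, 0.03]
    - [0, 0, 0, 0, 0, -0.45, 0.03]
    - [0, 0, 0, 0, 0, -0.5, 0.03]
    - [0, 0, 0, 0, 0, -0.54, 0.03]
    - [0, 0, 0, 0, 0, -0.54, 0.03]
    - [0, 0, 0, 0, 0, -0.54, 0.03]

```text
time: 10.73
tcp_pos: [0.4824, -0.345, 0.0948]
tool_rot: [0.006, 0.15, 0.989, -0.003]
contact_force: [-2.0, 2.2, 25.6]
grip_width: 0.0464
finger_force: 63.1
```

```bash
python3 - <<'E'
from h import *
s=arm.sense();print(s["qpos"][5],s["wrist_torque"]);c=cal("wrist");snap("wrist","w6")
im=cv2.imread('pics/w6.png');cv2.imwrite('pics/w6z.png',cv2.resize(im[180:400,150:410],None,fx=2.5,fy=2.5,interpolation=cv2.INTER_CUBIC))
E
```

```text
-1.9867046018628427 [0.64360692 0.15741599 0.14971347]
```

View pics/w6z.png

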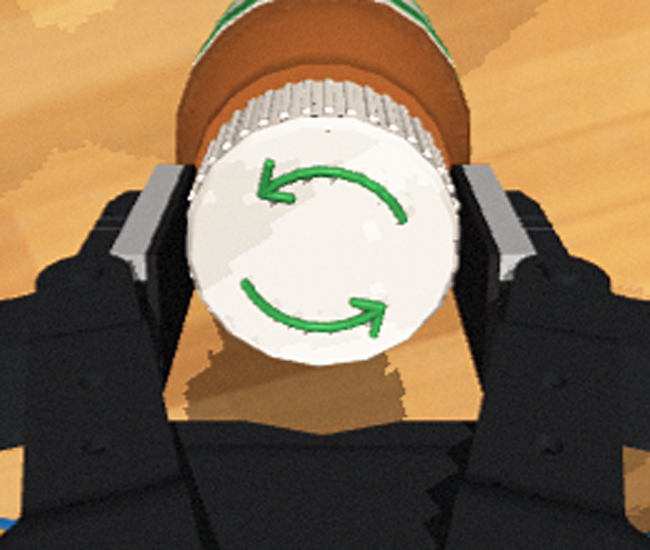

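The arrows sit at the same angle to the fingers as before, so the cap turned with the gripper. Raise it slowly, watching the force.

Scaled: -0.018 m / 0.75 = -0.024, -0.012 m / 0.75 = -0.016.

drive_effector:
  plan:
    - [0, 0, -0.0053, 0, 0, 0, 0.03]
    - [0, 0, -0.0107, 0, 0, 0, 0.03]
    - [0, 0, -0.016, 0, 0, 0, 0.03]
    - [0, 0, -0.0213, 0, 0, 0, 0.03]
    - [0, 0, -0.024, 0, 0, 0, 0.03]
    - [0, 0, -0.024, 0, 0, 0, 0.03]
    - [0, 0, -0.024, 0, 0, 0, 0.03]

```text
time: 11.37
tcp_pos: [0.4784, -0.3423, 0.1031]
tool_rot: [-0.001, 0.15, 0.989, 0.001]
contact_force: [0.8, -1.0, -0.2]
grip_width: 0.0463
finger_force: 61.9
```

```bash
python3 - <<'E'
from h import *
snap("scene","s7",(270,220,345,310),6.5)
E
```

```text
(no output)
```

View pics/s7.png

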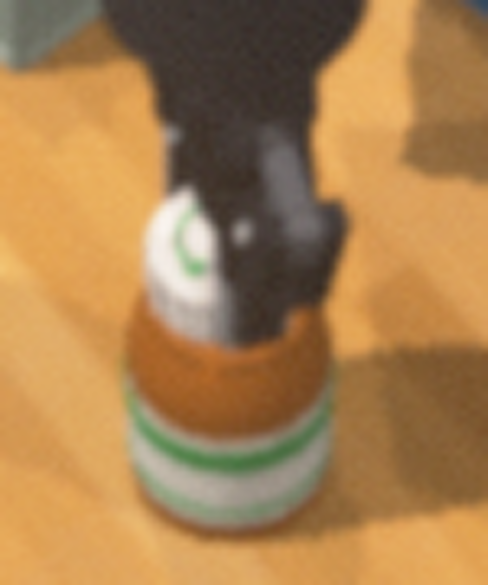

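Force is about zero 8 mm above the stop and the bottle stands (foot at crop 210,530), so the cap is free. Lift to about 6 cm.

Scaled: -0.065 m / 0.75 = -0.0867, -0.055 m / 0.75 = -0.0733.

drive_effector:
  plan:
    - [0, 0, -0.0133, 0, 0, 0, 0.03]
    - [0, 0, -0.0333, 0, 0, 0, 0.03]
    - [0, 0, -0.0533, 0, 0, 0, 0.03]
    - [0, 0, -0.0733, 0, 0, 0, 0.03]
    - [0, 0, -0.0867, 0, 0, 0, 0.03]
    - [0, 0, -0.0867, 0, 0, 0, 0.03]
    - [0, 0, -0.0867, 0, 0, 0, 0.03]
    - [0, 0, -0.0867, 0, 0, 0, 0.03]
    - [0, 0, -0.0867, 0, 0, 0, 0.03]
    - [0, 0, -0.0867, 0, 0, 0, 0.03]

```text
time: 12.25
tcp_pos: [0.4785, -0.3421, 0.1679]
tool_rot: [-0.001, 0.15, 0.989, 0.001]
contact_force: [-0.1, 0.2, -0.7]
grip_width: 0.0463
finger_force: 61.9
```

```bash
python3 - <<'E'
from h import *
snap("scene","s8",(180,90,345,310),2.7)
E
```

```text
(no output)
```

View pics/s8.png

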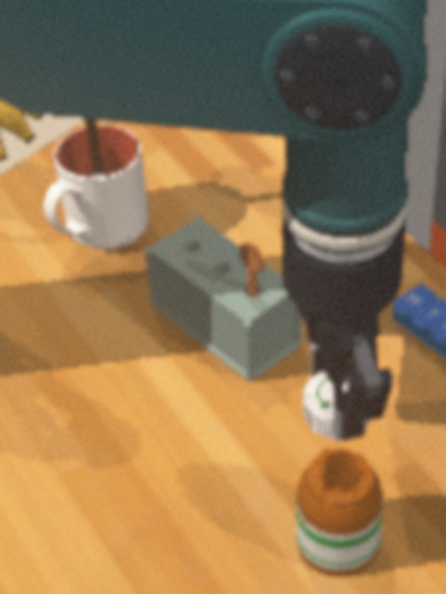

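The picture shows the cap in the fingers (325,400) above the open bottle (340,460), and the stirrer standing in the mug (95,150).

```bash
python3 -c "
from workcell import arm, viewer
print(arm.finish_job())"
```

```text
the job is handed in; nothing more can be done
None
```

I handed the job in at about 12 s: the stirrer stands released in the mug, and the gripper holds the opened cap still about 7 cm above its closed place on the upright bottle; the hand-in returned no verdict.

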